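# Load the tape stand and lock its bayonet cap

### The job

On the craft table, put the eight-sided tape reel flat down over the tape stand's upright spindle, then take the loose spindle cap by its bar grip, line its two lugs up with the two notches in the spindle's rim and push it down against the spring. Keeping it down, turn it a quarter turn clockwise (seen from above) to its stop, and finish while still gripping the cap and pressing it fully home, its flange down on the spindle's rim: do not let go, a colleague will slip the locking pin in. Leave the other things on the table where they are.

Things in the scene. Friction and masses are not known exactly. Their poses are not given: they have to be found in the camera images.
- stand: Tape stand, fixed: grey plate 10 mm thick with an upright aluminium spindle, 32 mm in diameter. Origin on the table under the spindle's axis; z up, x along the plate's long side. The plate reaches from -55 to +100 mm in x, 57 mm either side in y. A dark toothed tear bar, 90 mm long and 16 mm high above the plate, lies across its +x end, its near face 82 mm from the axis.
- spindle_rim (a point): Centre of the spindle's rim, 37 mm above the table, 27 mm above the plate; axes as the stand's. Bore 23 mm wide. Two notches in the rim, 11 mm wide, at its +x and -x sides, open outwards; under the 7 mm thick rim each leads into a window in which a lug turns clockwise only (seen from above), to a stop at about 93 degrees.
- roll_mid (a point): Centre (half-way up, on the axis) of the eight-sided tape reel: two grey octagonal cheeks with white tape between, 62 mm across flats (flats face its +-x, +-y and the diagonals), 40 mm hole, 24 mm high, about 45 g, lying flat, z up. On the stand it lies flat on the plate, centre 22 mm above the table, with 4 mm of play all round the spindle.
- cap_mid (a point): Centre of the upright bar grip of the loose spindle cap (about 100 g, standing upright on its foot): grey bar 40 mm long (x), 14 mm thick (y), 42 mm high (z up). This point is 44.5 mm above the foot. Half a turn about z gives the same part. Fully home it is 26 mm above the spindle's rim; the lugs can turn once it is less than 31 mm above.
- big_roll_mid (a point): Bystander: centre of the large tape roll, 100 mm outside, 76 mm hole, 22 mm high, lying flat.
- small_roll_mid (a point): Bystander: centre of the small tape roll, 44 mm outside, 25 mm hole, 18 mm high, lying flat.
- glue_stick_center (a point): Bystander: middle of a standing glue stick, 30 mm in diameter, 95 mm tall.
- glue_bottle_center (a point): Bystander: middle of a small standing glue bottle, 28 mm in diameter, 80 mm tall.
- scissors_mid (a point): Bystander: the pivot of a pair of scissors lying flat, about 160 mm long and 80 mm across the handles, 12 mm thick.
- punch_mid (a point): Bystander: centre of a grey block-shaped card punch, 60 x 45 x 50 mm.
- cap: The same cap; origin at the centre of its foot, axes as cap_mid. From the foot up: steel shank 19 mm in diameter with two lugs in line with the bar (30 mm tip to tip along x, 7 mm wide, the lowest 6 mm); from 18.5 to 23.5 mm a grey round flange, 52 mm in diameter; then the bar, up to 65.5 mm.
- plunger_top (a point): Top of the sprung brass plunger in the spindle's bore, 6 mm below the rim at rest; the cap's foot pushes it down 12.5 mm to be fully home. It pushes up with 3 N at first, 8 N at home. Let go after the turn, it lifts the cap about 5 mm until the lugs catch under the rim.
- roll: The same eight-sided reel as roll_mid; origin at the centre of its underside.
Mind the look-alikes: they are no part of the job. What is shaped like the roll but green is not meant.

How it is judged (in metres and radians):
On the way, in this order (a step that is already met when the one before it is completed fails the run):
1. the eight-sided reel lies flat on the stand's plate around the spindle, let go (horizontal distance between roll_mid and spindle_rim below 0.007 m and z of roll_mid in the frame of spindle_rim below -0.0125 m and angle between roll_mid's own z axis and vertical below 0.1 rad and contact force between the fingers and roll below 0.3 N), for 0.2 s.
2. the cap's lugs are pushed down through the notches, below the rim (horizontal distance between roll_mid and spindle_rim below 0.007 m and z of roll_mid in the frame of spindle_rim below -0.0125 m and horizontal distance between cap_mid and spindle_rim below 0.006 m and z of cap_mid in the frame of spindle_rim below 0.032 m and angle between the x axis of cap_mid and the x axis of spindle_rim, either way round below 0.35 rad).
At the end, for the whole second after the job is handed in: Reel flat on the plate, within 7 mm of the spindle axis and 2.5 mm of seated height; cap within 6 mm of the axis, 0.1 rad of upright, turned at least 75 of 90 degrees, within 2.5 mm of fully home (only while pressed), fingers on it with over 2 N (horizontal distance between roll_mid and spindle_rim below 0.007 m and z of roll_mid in the frame of spindle_rim below -0.0125 m and angle between each of roll_mid, cap_mid's own z axis and vertical below 0.1 rad and horizontal distance between cap_mid and spindle_rim below 0.006 m and z of cap_mid in the frame of spindle_rim below 0.0285 m and angle between the x axis of cap_mid and the x axis of spindle_rim, either way round above 1.3 rad and contact force between the fingers and cap above 2 N); the arm keeps its last pose, push and grip.
It fails at once if another thing on the table is pushed more than 30 mm (distance of any of big_roll_mid, small_roll_mid, glue_stick_center, glue_bottle_center, scissors_mid, punch_mid from where it was at the start of the episode above 0.03 m).
It fails at once if another thing on the table is knocked over (angle between any of big_roll_mid, small_roll_mid, glue_stick_center, glue_bottle_center, scissors_mid, punch_mid's own z axis and vertical above 0.6 rad).
It also fails if it takes over 67 s, if anything falls off the work surface, if the arm or the gripper's body presses on something with over 40 N, if the wrist force passes 120 N, or if a joint passes its speed limit or range.

### The arm

A 6-joint arm with a two-finger parallel gripper is mounted at the origin on the work surface. World frame = base frame: x ahead of the robot, y to its left, z up, the work surface at z = 0. Lengths are in mm, angles in rad, forces in N, time in s.
With the tool pointing down it reaches from about 400 to 825 mm from the base axis. Payload 7 kg.
Tool frame: the origin (TCP) lies on the centre line of the jaws, within the pads' length; the fingertips stand 14 mm ahead of it and the grasp point (between the pads) lies 5 mm behind it; z points along the fingers, x is the direction in which the jaws open and shut, and the axes are right-handed (so a half turn about z gives the same grasp; the last joint's range is limited). The gripper opens to 88 mm and grips with 3 to 60 N. Pads are 19 mm wide; open, the fingers measure 130 mm over their backs; the gripper's body (78 mm by 193 mm) begins 47 mm behind the grasp point.
Start: joints at [1.624, 0.359, 0.012, 0, -1.224, -0.288], TCP at [157.048, 656.453, 240.561] pointing down, gripper open.
Joint ranges: [-3.07, 3.07], [-1.43, 2.12], [-1.02, 1.25], [-3.03, 1.67], [-3.05, -0], [-3.03, 3.03]. Speed limits (rad/s): [2.39, 2.39, 3.01, 3.14, 3.14, 3.14].

### API

Orientations are given as a unit quaternion [x, y, z, w].
In Python, from bench import move_ptp, servo_line, move_joints, move_gripper, dwell, ik, state, snapshot, camera_model, Unreachable, finish_job gives the robot as it stands. Calls block until the motion is done:
- move_ptp(position, orientation): joint-space move of the TCP to a pose.
- servo_line(position, orientation=None, max_speed=150, guard=None): straight line of the TCP; orientation=None keeps the orientation; max_speed is the mean speed in mm/s. With guard (N) it stops when the force on the tool has changed by that much, and returns True; else False.
- move_joints(angles): joint-space move.
- move_gripper(opening, grasp_force=None): opening from 0.0 (shut) to 1.0 (fully open); grasp_force is the grip in N (None keeps the last); returns when the fingers have stopped.
- dwell(seconds).
- ik(position, orientation): joint angles nearest the present ones, or None.
- state(): the state.
- snapshot(name): name is "scene" or "top" or "wrist"; returns (picture, depth): 384x512x3 uint8, red, green, blue; 384x512 float32, mm along the optical axis (not along the pixel's ray), 0 where there is no reading.
- camera_model(name): a dict with "intrinsics" (3x3 intrinsics, pixels), "rvec" (rotation vector, rad) and "tvec" (3), from world to camera coordinates, as OpenCV has them. Camera axes: x right, y down, z forward; pixel columns grow to the right and rows downward; lengths in mm; the calibration is good to about 2 mm. A picture is of the moment at which its call begins: read the wrist's pose just before it. camera_model takes no time and is no camera call; for the wrist camera it gives the pose at the moment of the call.
A pose or a line that the arm cannot do raises Unreachable and nothing moves.
- finish_job(): hands the job in, once; it reports no verdict.
The state is a dict: "t": time; "joint_positions": joint angles; "joint_vel": joint speeds; "joint_torque": joint torques, N m; "position": TCP position; "ee_rot": TCP orientation; "wrist_force": force on the tool from outside, world axes, zero at the start; "moment": the same for the moment, N m; "gripper_width": opening from 0.0 (shut) to 1.0 (fully open).
Only numpy, scipy, OpenCV 4.12 (cv2) and the standard library are available. Lean on these libraries where they do the work, as an engineer would, in place of code of your own. Each camera call takes 0.05 s, during which the arm holds its last target.

## Working session

There is one attempt and no reset: what is moved stays moved. The work goes in short steps, each a Python script; the robot and the scene stay as the last script left them, time stands still between calls to the robot, and variables do not carry over. Pictures are saved under pics/ and viewed, and the job is handed in when it is done.

```bash
mkdir -p pics; ls; cat > h.py <<'E'
import numpy as np, cv2
from bench import *
def snap(n,fn):
    im,d=snapshot(n); cv2.imwrite('pics/'+fn+'.png',im[:,:,::-1]); np.savez('pics/'+fn+'.npz',im=im,d=d,**camera_model(n)); return im,d
def cloud(fn):
    z=np.load('pics/'+fn+'.npz'); d=z['d'].astype(float); K=z['intrinsics']; R,_=cv2.Rodrigues(z['rvec']); t=z['tvec'].reshape(3)
    v,u=np.mgrid[:d.shape[0],:d.shape[1]]
    p=np.stack([(u-K[0,2])/K[0,0]*d,(v-K[1,2])/K[1,1]*d,d],-1)
    w=(p-t)@R; w[d<=0]=np.nan
    return z['im'],w
E
python3 - <<'E'
from h import *
snap('top','top0'); snap('scene','scene0')
s=state(); print({k:np.round(v,3) for k,v in s.items()})
for n in('top','scene'):
    c=camera_model(n);R,_=cv2.Rodrigues(np.array(c['rvec']));print(n,-R.T@np.array(c['tvec']).reshape(3), c['intrinsics'])
E
```

```text
pics
{'t': np.float64(0.1), 'joint_positions': array([ 1.624,  0.359,  0.011, -0.   , -1.224, -0.288]), 'joint_vel': array([ 0.001, -0.001,  0.004,  0.002,  0.001, -0.   ]), 'joint_torque': array([-1.0000e-03, -5.8416e+01,  2.9375e+01,  7.0160e+00,  1.0000e-02,
       -0.0000e+00]), 'position': array([156.961, 656.073, 239.71 ]), 'ee_rot': array([-0.619,  0.785, -0.001, -0.001]), 'wrist_force': array([ 0.078,  0.251, -0.261]), 'moment': array([-0.023, -0.016, -0.008]), 'gripper_width': np.float64(0.998)}
top [482.21208426  38.87869424 951.27970294] [[352.89354044   0.         255.75643682]
 [  0.         352.89354044 193.02237939]
 [  0.           0.           1.        ]]
scene [1105.22807246 -194.86702652  978.52442442] [[487.39636327   0.         257.54804025]
 [  0.         487.39636327 184.98253752]
 [  0.           0.           1.        ]]
```

View pics/top0.png

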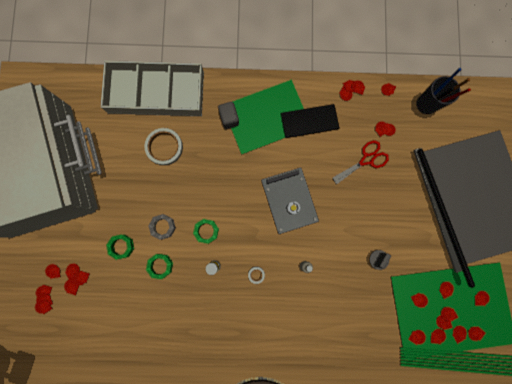

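View pics/scene0.png

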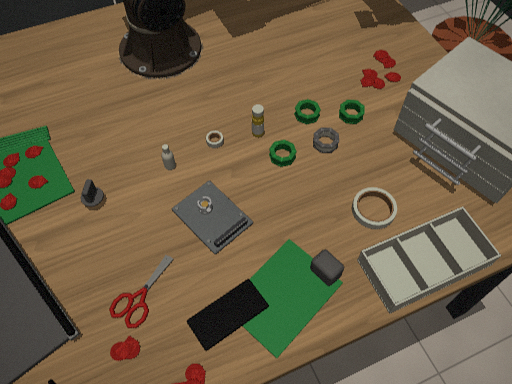

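Candidates for the reel in the top view are grey (162,227), green (120,246), green (159,266) and green (206,231). I choose the grey one. The only cap-like part is at (379,260), and the stand is at (291,203). I'll check close crops.

```bash
python3 - <<'E'
from h import *
im,w=cloud('top0')
def crop(u,v,r=28): return cv2.resize(im[v-r:v+r,u-r:u+r],(390,390),interpolation=cv2.INTER_CUBIC)
o=np.hstack([crop(162,227),crop(379,260)]); cv2.imwrite('pics/crop0.png',o[:,:,::-1])
cv2.imwrite('pics/crop1.png',crop(291,203,36)[:,:,::-1])
for n,(u,v) in dict(reel=(162,227),cap=(379,260),stand=(293,208),g1=(120,246),g2=(159,266),g3=(206,231),gs=(212,268),gb=(307,267),sr=(256,275),big=(163,146),punch=(229,115)).items():
    s=w[v-16:v+17,u-16:u+17].reshape(-1,3); print(n,np.round(w[v,u]),'zmax',np.round(np.nanpercentile(s[:,2],[50,90,99])), np.round(np.nanmean(s[s[:,2]>12],0)))
E
```

```text
reel [498. 273.   0.] zmax [ 2. 25. 28.] [498. 271.  24.]
cap [ 428. -294.   43.] zmax [ 2. 54. 68.] [ 428. -294.   41.]
stand [556. -74.  31.] zmax [11. 18. 39.] [556. -75.  19.]
g1 [445. 380.   1.] zmax [ 2. 25. 27.] [444. 377.  24.]
g2 [396. 274.   1.] zmax [ 2. 25. 27.] [396. 272.  24.]
g3 [491. 155.  -0.] zmax [ 1. 25. 27.] [490. 155.  24.]
gs [403. 125.  97.] zmax [ 1. 92. 97.] [403. 126.  83.]
gb [ 409. -103.   81.] zmax [ 1. 19. 81.] [ 408. -104.   57.]
sr [378.  18.   0.] zmax [ 1. 17. 20.] [380.  19.  18.]
big [719. 282.   2.] zmax [ 3. 24. 26.] [715. 277.  22.]
punch [795. 101.  52.] zmax [ 5. 51. 53.] [796. 104.  46.]
```

View pics/crop0.png

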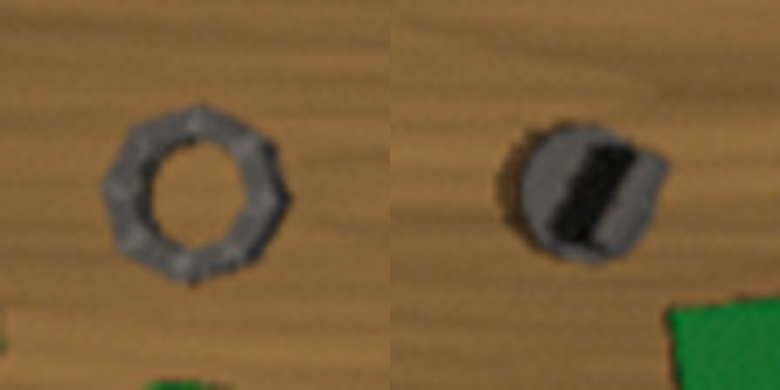

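View pics/crop1.png

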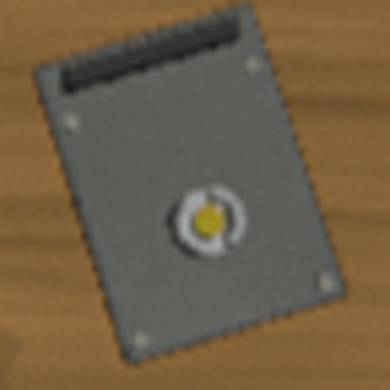

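The grey octagonal reel and the grey cap with its dark bar are confirmed. In crop1 the tear bar marks the stand's +x end, to the upper left, and the notches line up with it. Next I'll take a close wrist view of each.

```bash
cat >> h.py <<'E'
def down(a):
    return [float(np.cos(a/2)),float(np.sin(a/2)),0.,0.]
E
python3 - <<'E'
from h import *
move_ptp([498,271,260],down(np.radians(76.6)+np.pi)); print(state()['t'],np.round(state()['joint_positions'],2))
snap('wrist','wr')
c=camera_model('wrist');R,_=cv2.Rodrigues(np.array(c['rvec']));print(-R.T@np.array(c['tvec']).reshape(3),R[2], state()['position'])
E
```

```text
1.9667 [ 0.84  0.17 -0.2  -0.   -1.2   0.49]
[568.97220403 255.10663955 404.56667049] [-0.26137608  0.06257543 -0.96320655] [497.7291506  271.88391394 259.8580662 ]
```

View pics/wr.png

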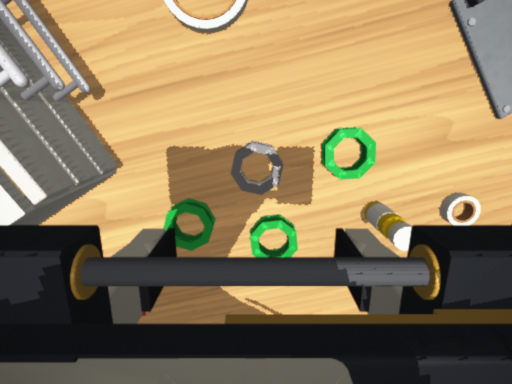

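The wrist view shows the dark octagonal reel at (257,167), with green ones at (349,153), (190,223) and (273,239). Next I'll fit the reel and then view the stand and the cap.

```bash
cat >> h.py <<'E'
from scipy.optimize import minimize
def octfit(w,c0):
    m=(np.abs(w[...,2]-25)<5)&(np.hypot(w[...,0]-c0[0],w[...,1]-c0[1])<42)
    p=w[m][:,:2]
    hull=cv2.convexHull(p.astype(np.float32))
    # max/mini support: grid of yaw, width along 4 normals
    best=None
    for a in np.radians(np.arange(0,45,1.)):
        W=[]
        for k in range(4):
            n=np.array([np.cos(a+k*np.pi/4),np.sin(a+k*np.pi/4)]); s=p@n
            W.append((np.percentile(s,.7),np.percentile(s,99.3)))
        W=np.array(W); width=(W[:,1]-W[:,0]).sum()
        if best is None or width<best[0]:
            N=np.array([[np.cos(a+k*np.pi/4),np.sin(a+k*np.pi/4)] for k in range(4)])
            c=np.linalg.lstsq(N,W.mean(1),rcond=None)[0]; best=(width,np.degrees(a),c,W[:,1]-W[:,0])
    return best, cv2.minEnclosingCircle(hull), len(p), np.median(w[m][:,2])
E
python3 - <<'E'
from h import *
for f in('top0','wr'):
    im,w=cloud(f); print(f,octfit(w,(498,271)))
move_ptp([540,-75,260],down(np.radians(76.6)+np.pi)); print(state()['t'],np.round(state()['joint_positions'],2))
snap('wrist','ws')
move_ptp([450,-290,260],down(np.radians(76.6)+np.pi)); print(state()['t'],np.round(state()['joint_positions'],2))
snap('wrist','wc')
E
```

```text
top0 ((np.float64(244.0668193967623), np.float64(23.0), array([498.15541902, 270.2433434 ]), array([61.08943713, 61.35903408, 60.76439402, 60.85395417])), ((498.57757568359375, 270.16046142578125), 33.03990936279297), 293, np.float64(24.62345112845173))
wr ((np.float64(243.7331760392493), np.float64(18.0), array([498.61989435, 270.32070716]), array([60.99395175, 60.85191796, 60.90449881, 60.98280752])), ((498.31427001953125, 270.529541015625), 33.35852813720703), 1230, np.float64(24.464959765352592))
3.325 [ 0.22  0.13 -0.25 -0.   -1.19  1.11]
4.3 [-0.21  0.12 -0.26 -0.   -1.19  1.54]
```

```bash
python3 -c "
import cv2,numpy as np
a=cv2.imread('pics/ws.png');b=cv2.imread('pics/wc.png')
cv2.imwrite('pics/wsc.png',cv2.resize(np.vstack([a[:240],b[:240]]),(640,600)))"
```

```text
(no output)
```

View pics/wsc.png

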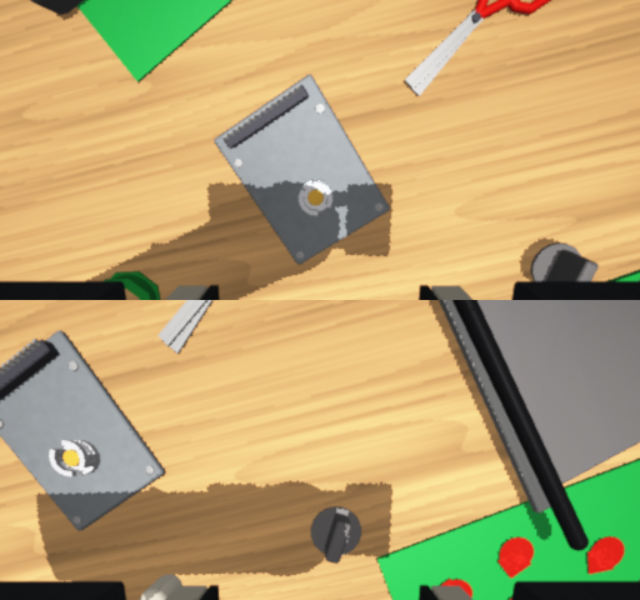

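The stand is at (315,197) and the cap at (337,530) in the stacked picture. Next I'll fit both.

```bash
python3 - <<'E'
from h import *
for f in('top0','ws','wc'):
    im,w=cloud(f)
    r=np.hypot(w[...,0]-556,w[...,1]+75)
    m=(np.abs(w[...,2]-10)<4)&(np.abs(w[...,0]-570)<100)&(np.abs(w[...,1]+75)<100)
    p=w[m][:,:2].astype(np.float32)
    lab=p[np.hypot(*(p-p.mean(0)).T)<110]
    rect=cv2.minAreaRect(lab); print(f,'plate',rect,np.median(w[m][:,2]))
    m=(w[...,2]>33)&(w[...,2]<42)&(r<30); p=w[m][:,:2].astype(np.float32)
    print('  rim',cv2.minEnclosingCircle(p),len(p),np.median(w[m][:,2]))
    rc=np.hypot(w[...,0]-428,w[...,1]+294)
    m=(w[...,2]>60)&(w[...,2]<72)&(rc<40); p=w[m][:,:2].astype(np.float32)
    if len(p)>5:
        print('  bar',cv2.minAreaRect(p),len(p),np.median(w[m][:,2]),np.degrees(np.arctan2(*np.linalg.svd(p-p.mean(0),full_matrices=False)[2][0][::-1])))
    m=(w[...,2]>18)&(w[...,2]<28)&(rc<40); p=w[m][:,:2].astype(np.float32)
    if len(p)>5: print('  flange',cv2.minEnclosingCircle(p),len(p))
    # tear bar
    m=(w[...,2]>22)&(w[...,2]<31)&(r>60)&(r<110); p=w[m][:,:2].astype(np.float32)
    if len(p)>5: print('  tear',cv2.minAreaRect(p),len(p))
E
```

```text
top0 plate ((579.48388671875, -77.31050872802734), (158.89718627929688, 169.33004760742188), 19.41563606262207) 10.660889918355169
  rim ((555.994384765625, -73.0027847290039), 16.267053604125977) 52 37.48594634189793
  bar ((426.82763671875, -299.6249084472656), (14.539201736450195, 38.78156280517578), 62.542327880859375) 97 66.00416532245626 150.16838
  flange ((426.3468017578125, -300.480224609375), 26.12569236755371) 150
  tear ((639.9801025390625, -44.7217903137207), (12.977093696594238, 90.04177856445312), 18.926498413085938) 154
ws plate ((578.0042724609375, -66.23092651367188), (155.16778564453125, 115.37067413330078), 19.09270477294922) 10.445404178772403
  rim ((556.9169921875, -73.66767120361328), 16.39363670349121) 224 37.505844067822956
  bar ((435.0039367675781, -304.44293212890625), (14.36008071899414, 22.6976261138916), 58.907020568847656) 242 65.2397532799835 140.03963
  flange ((428.2926025390625, -299.67169189453125), 25.515525817871094) 574
  tear ((640.5426025390625, -45.00693130493164), (13.289202690124512, 89.40274047851562), 18.87263298034668) 893
wc plate ((577.6868286132812, -66.81190490722656), (154.0890655517578, 115.53511810302734), 19.028165817260742) 10.574909002457371
  rim ((556.7169189453125, -73.94857025146484), 16.893922805786133) 336 37.19604916256475
  bar ((427.1405334472656, -300.5301208496094), (14.217440605163574, 40.39381408691406), 59.83475112915039) 421 65.69251770016528 149.79483
  flange ((427.5361633300781, -300.6200866699219), 25.76874351501465) 776
  tear ((644.6898193359375, -58.137611389160156), (14.492513656616211, 63.55992889404297), 19.099361419677734) 766
```

The fits agree. The stand axis is (556.8,-73.7) with yaw 19.0°, the cap is at (427.2,-300.5) with its bar at 150°, and the reel is at (498.4,270.4) with flats at about 20°+45k. Next I'll pick up the reel.

```bash
cat >> h.py <<'E'
def ptp(p,a):
    move_ptp(p,down(np.radians(a))); 
def comp(p,q=None,wait=.25):
    dwell(wait); s=state(); e=np.array(p)-s['position']; return e
def rep(l=''):
    s=state(); print(l,round(float(s['t']),2),'p',np.round(s['position'],2),'F',np.round(s['wrist_force'],2),'M',np.round(s['moment'],3),'g',round(float(s['gripper_width']),3)); return s
E
python3 - <<'E'
from h import *
P=np.array([498.4,270.4])
ptp([*P,110],245); dwell(.2); s=rep('hover')
e=P-s['position'][:2]
move_gripper(1.0,15)
servo_line([*(P+e),17.5],max_speed=120,guard=10); rep('down')
dwell(.15); rep('settled')
move_gripper(0.0,15); rep('grip')
servo_line([*(P+e),110],max_speed=150); rep('up')
snap('wrist','grip')
E
```

```text
hover 6.64 p [498.73 269.82 110.19] F [-0.49  0.96  0.63] M [0.056 0.01  0.013] g 1.003
down 7.78 p [498.46 271.35  18.06] F [ 0.21 -0.38  0.28] M [ 0.052 -0.005  0.014] g 0.995
settled 7.93 p [498.52 271.45  18.4 ] F [-0.37 -0.21  0.12] M [ 0.001 -0.005 -0.033] g 0.999
grip 8.47 p [498.07 270.94  17.64] F [-0.44 -0.89  1.84] M [-0.192  0.205 -0.025] g 0.706
up 9.24 p [497.54 270.59 109.2 ] F [ 0.06 -0.06 -0.42] M [-0.024  0.051 -0.006] g 0.706
```

View pics/grip.png

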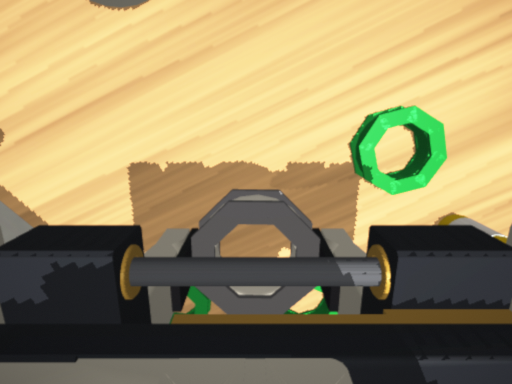

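The reel is held flat on its faces (width 62 mm, in the image at (257,240)). Next I'll place it.

```bash
python3 - <<'E'
from h import *
C=np.array([556.8,-73.7])
ptp([*C,100],289); 
P=[]
for i in range(6): dwell(.05); P.append(state()['position'])
print(np.mean(P,0),np.std(P,0))
im,d=snap('wrist','pre'); 
# reel in grip centre: fit top cheek cloud (bottom 83 -> top 107)
im,w=cloud('pre')
m=(w[...,2]>98)&(w[...,2]<116)&(np.hypot(w[...,0]-C[0],w[...,1]-C[1])<45)
p=w[m]; print(len(p),np.median(p[:,2]) if len(p) else 0)
E
```

```text
[556.97349626 -72.87903108  99.93960801] [0.02214564 0.08905237 0.08071881]
7170 106.91106993610511
```

View pics/pre.png

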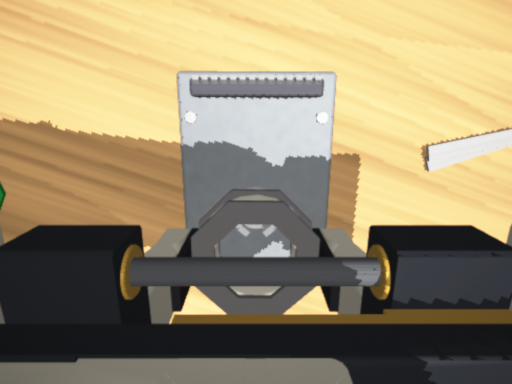

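```bash
python3 - <<'E'
from h import *
C=np.array([556.8,-73.7]); im,w=cloud('pre')
m=(w[...,2]>100)&(w[...,2]<113)&(np.hypot(w[...,0]-C[0],w[...,1]-C[1])<40)
v,u=np.nonzero(m)
p=w[m][:,:2]-C; 
x=np.array([np.cos(np.radians(19)),np.sin(np.radians(19))]); y=np.array([-x[1],x[0]])
X,Y=p@x,p@y
sel=np.abs(Y)<8; print('front',np.percentile(X[sel],[1,50,99,99.7]))
for a in(45,-45):
  n=np.cos(np.radians(a))*x+np.sin(np.radians(a))*y; t=-np.sin(np.radians(a))*x+np.cos(np.radians(a))*y
  s=np.abs(p@t)<8; print(a,np.percentile((p@n)[s],[99,99.7]),s.sum())
E
```

```text
front [-28.43985937  21.47537637  31.90169956  32.06395873]
45 [31.84810478 31.97223154] 1378
-45 [31.27339749 31.40304557] 1420
```

The reel centre is within 1 mm of the spindle axis. I'll shift it slightly and lower it.

```bash
python3 - <<'E'
from h import *
C=np.array([556.8,-73.7])-[.8,.6]
servo_line([*C,64],max_speed=100)
h=servo_line([*C,28.0],max_speed=50,guard=6); print(h); rep('down')
dwell(.2); rep()
move_gripper(0.9); rep('open')
servo_line([*C,120],max_speed=150); rep('up')
snap('wrist','placed')
im,w=cloud('placed')
m=(w[...,2]>28)&(w[...,2]<40)&(np.hypot(w[...,0]-556.8,w[...,1]+73.7)<40)
p=w[m]; print(len(p),np.percentile(p[:,2],[5,50,95]))
E
```

```text
True
down 12.18 p [555.23 -74.42  27.4 ] F [-0.61 -0.15  4.03] M [ 0.217  0.237 -0.009] g 0.707
 12.38 p [555.25 -74.4   27.4 ] F [-1.14  0.75  5.45] M [ 0.127  0.069 -0.002] g 0.707
open 12.94 p [554.62 -74.47  26.94] F [ 0.05 -0.38 -0.85] M [-0.097 -0.009 -0.036] g 0.905
up 13.71 p [555.37 -74.3  119.26] F [ 0.33  0.97 -0.82] M [-0.021  0.016  0.018] g 0.899
4118 [30.71421133 34.0971459  37.18055587]
```

View pics/placed.png

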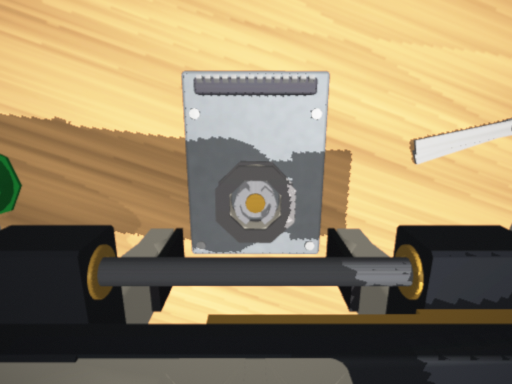

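The reel lies flat on the plate at (255,203) with its top at z≈34, around the spindle. I'll zoom in to check the notches and the spindle centre.

```bash
python3 - <<'E'
from h import *
im,w=cloud('placed')
c=cv2.resize(im[155:250,205:305],None,fx=6,fy=6,interpolation=cv2.INTER_CUBIC); cv2.imwrite('pics/pz.png',np.clip(c.astype(float)*1.5,0,255).astype(np.uint8)[:,:,::-1])
C=np.array([556.8,-73.7])
m=(w[...,2]>35.5)&(w[...,2]<40)&(np.hypot(w[...,0]-C[0],w[...,1]-C[1])<22)
p=w[m][:,:2].astype(np.float32); print('rim',cv2.minEnclosingCircle(p),len(p))
print('reel',octfit(w+[0,0,-9.5],C))
m=(np.abs(w[...,2]-10)<4)&(np.abs(w[...,0]-570)<110)&(np.abs(w[...,1]+75)<110)
p=w[m][:,:2].astype(np.float32); r=cv2.minAreaRect(p);print('plate',r)
E
```

```text
rim ((556.9749145507812, -73.64181518554688), 21.303207397460938) 501
reel ((np.float64(243.3043431025601), np.float64(14.0), array([555.71996608, -74.0779316 ]), array([60.85930288, 60.95635919, 60.58897047, 60.89971056])), ((555.4672241210938, -74.01304626464844), 33.48680114746094), 4048, np.float64(24.613204557088938))
plate ((589.6368408203125, -102.33483123779297), (153.72686767578125, 190.72950744628906), 18.795330047607422)
```

View pics/pz.png

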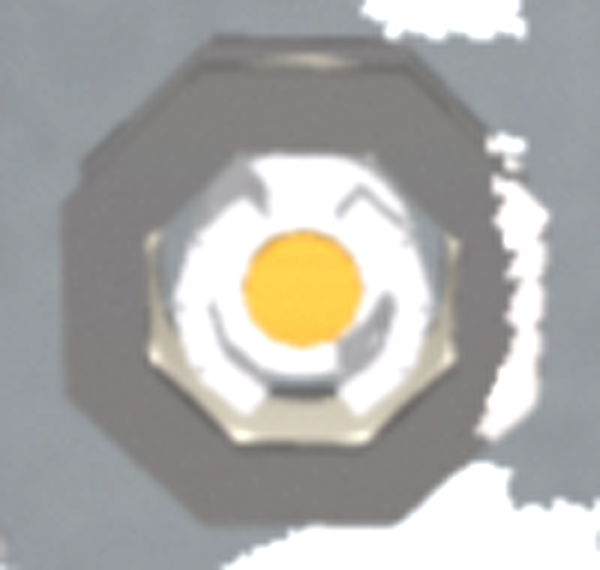

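The notches are at the top and bottom in the view, which is the stand's ±x. The reel is centred within about 1 mm. Next I'll grip the cap.

```bash
python3 - <<'E'
from h import *
P=np.array([427.2,-300.5])
ptp([*P,150],240); 
move_gripper(0.5,30); 
Q=[]
for i in range(4): dwell(.05); Q.append(state()['position'])
m=np.mean(Q,0); print(m); e=(P-m[:2])*.7
servo_line([*(P+e),41],max_speed=100,guard=10); rep('down')
move_gripper(0.0,30); s=rep('grip')
servo_line([*(P+e),60],max_speed=60); rep('lift')
servo_line([*(P+e),150],max_speed=150); dwell(.1); rep('up')
snap('wrist','cg'); snap('top','cgt')
E
```

```text
[ 427.16188894 -300.54558245  150.01061295]
down 17.02 p [ 427.63 -300.61   41.51] F [-0.81 -0.79  0.55] M [ 0.    -0.006  0.028] g 0.499
grip 17.62 p [ 427.25 -300.48   41.11] F [-0.49  0.59  2.11] M [0.129 0.123 0.007] g 0.157
lift 18.08 p [ 427.49 -300.5    60.49] F [-0.88  0.6  -0.05] M [ 0.065 -0.024  0.013] g 0.156
up 18.93 p [ 426.41 -300.18  148.68] F [ 0.35  0.37 -1.82] M [-0.011 -0.017  0.018] g 0.161
```

View pics/cg.png

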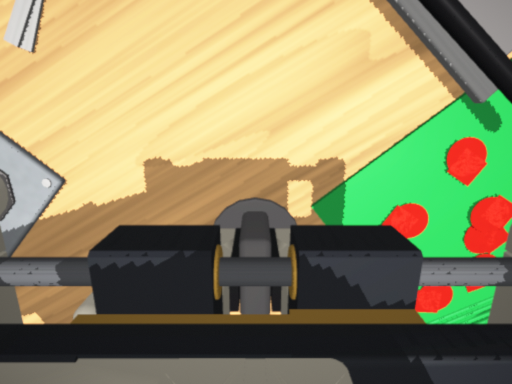

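The cap is held by its bar (flange at (255,215)). Next I'll measure its offset in the grip above the spindle.

```bash
cat > m.py <<'E'
from h import *
def flange(fn,T,a):
    im,w=cloud(fn); f=np.array([np.cos(np.radians(a+90)),np.sin(np.radians(a+90))]); g=np.array([-f[1],f[0]])
    zf=T[2]-41+23.5
    p=w-np.r_[T[:2],zf]; X=p[...,:2]@f; Y=p[...,:2]@g; Z=p[...,2]
    m=(np.abs(Z)<5)&(np.hypot(X,Y)<40)&(X>14)
    q=np.c_[X[m],Y[m]]; R=np.hypot(q[:,0],q[:,1])
    # outer edge per angle bin, circle fit
    th=np.arctan2(q[:,1],q[:,0]); E=[]
    for b in np.radians(np.arange(-50,51,5)):
        s=np.abs(th-b)<np.radians(2.5)
        if s.sum()>3: E.append(q[s][np.argmax(R[s])])
    E=np.array(E)
    from scipy.optimize import least_squares
    r=least_squares(lambda c:np.hypot(E[:,0]-c[0],E[:,1]-c[1])-26,[0,0],loss='soft_l1')
    print('flange centre in (fwd,left) rel TCP',r.x,'res',np.std(r.fun),'n',m.sum(),'zmed',np.median(Z[m]), 'Xmax',np.percentile(X[m][np.abs(Y[m])<4],[99]))
    print('world',T[:2]+r.x[0]*f+r.x[1]*g)
E
python3 - <<'E'
from m import *
flange('cg',np.array([426.41,-300.18,148.68]),240)
C=np.array([556.8,-73.7])
ptp([*C,150],289)
Q=[]
for i in range(6): dwell(.05); Q.append(state()['position'])
T=np.mean(Q,0); print(T,state()['joint_positions'],rep())
snap('wrist','cg2'); flange('cg2',T,289)
E
```

```text
flange centre in (fwd,left) rel TCP [-0.1016955   0.71882272] res 0.1845119578835277 n 1061 zmed 0.33238716553367453 Xmax [25.94821738]
world [ 426.68134047 -299.50663351]
 20.35 p [556.56 -74.6  150.11] F [-0.47 -0.5  -2.64] M [-0.02  -0.045 -0.024] g 0.159
[556.39897473 -74.74737672 150.01128108] [ 2.15338527e-01  2.50416186e-01 -3.64619598e-01  1.62682689e-05
 -9.55671244e-01  1.68536003e+00] {'t': 20.35, 'joint_positions': array([ 2.15338527e-01,  2.50416186e-01, -3.64619598e-01,  1.62682689e-05,
       -9.55671244e-01,  1.68536003e+00]), 'joint_vel': array([0.0040374 , 0.00050519, 0.00166242, 0.00085955, 0.00035099,
       0.00237872]), 'joint_torque': array([ 3.42792913e-02, -4.65514648e+01,  2.59748876e+01,  6.16234124e+00,
        7.13301566e-02, -3.70070280e-03]), 'position': array([556.55708829, -74.60378887, 150.10574718]), 'ee_rot': array([ 8.13621352e-01, -5.81395126e-01,  3.48697837e-05, -2.86668633e-05]), 'wrist_force': array([-0.4724262 , -0.50422851, -2.63539482]), 'moment': array([-0.01990055, -0.04483746, -0.02405438]), 'gripper_width': 0.15939308519376788}
flange centre in (fwd,left) rel TCP [0.25621259 0.14122626] res 0.13050209392592438 n 1087 zmed 0.33733129206149215 Xmax [26.30349216]
world [556.59524972 -74.53043   ]
```

View pics/cg2.png

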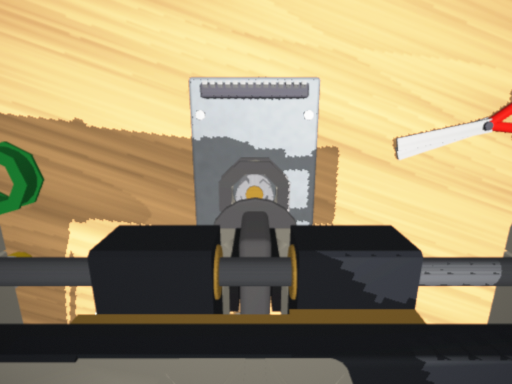

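The cap is within 1 mm of the axis and lined up with the stand. I'll lower it with a guard.

```bash
python3 - <<'E'
from h import *
C=np.array([556.8,-73.7])+[.2,.6]
servo_line([*C,84],max_speed=120); dwell(.15); rep('above')
for z in (76,72,68):
    h=servo_line([*C,z],max_speed=30,guard=12); dwell(.1); rep(f'{z} {h}')
    if h: break
E
```

```text
above 21.25 p [557.69 -73.    84.98] F [ 0.28  0.35 -1.01] M [-0.064  0.001 -0.02 ] g 0.157
76 False 21.77 p [557.06 -73.09  76.02] F [-0.66 -0.39 -0.89] M [-0.088 -0.051 -0.002] g 0.159
72 False 22.15 p [557.27 -73.07  72.16] F [ 0.87  0.07 -0.6 ] M [-0.014 -0.371 -0.025] g 0.156
68 False 22.53 p [557.3  -73.07  68.21] F [0.08 1.06 3.73] M [ 0.193 -0.249  0.006] g 0.155
```

The lugs are in the notches and the plunger is being pressed. I'll continue towards home.

```bash
python3 - <<'E'
from h import *
C=np.array([556.8,-73.7])+[.2,.6]
move_gripper(0.0,50)
for z in (64,61,59,57.5):
    h=servo_line([*C,z],max_speed=25,guard=20); dwell(.1); rep(f'{z} {h}')
    if h: break
E
```

```text
64 False 23.16 p [557.29 -73.07  64.14] F [0.64 0.91 4.67] M [ 0.15  -0.537  0.018] g 0.155
61 False 23.52 p [557.32 -73.08  61.29] F [2.2  0.45 5.46] M [ 0.186 -0.45   0.011] g 0.157
59 False 23.88 p [557.31 -73.07  59.62] F [0.58 1.38 8.92] M [ 0.382 -0.047 -0.004] g 0.155
57.5 False 24.23 p [557.33 -73.09  59.52] F [-5.84  2.72 22.78] M [ 1.014  2.019 -0.067] g 0.159
```

The flange is home at TCP z≈59.5. I'll ease the press a little and turn clockwise in steps.

```bash
python3 - <<'E'
from h import *
C=np.array([556.8,-73.7])+[.2,.6]
servo_line([*C,59.0],max_speed=25); rep('eased')
for a in (280,265,250,235,220,208,199,196):
    h=servo_line([*C,59.0],down(np.radians(a)),max_speed=60,guard=30); dwell(.15); s=rep(f'{a} {h}')
    q=s['ee_rot']; print('   yaw',np.degrees(2*np.arctan2(q[1],q[0]))%360)
    if h: break
E
```

```text
eased 24.48 p [557.27 -73.06  59.62] F [1.23 0.65 6.83] M [ 0.191 -0.345  0.013] g 0.159
280 False 24.93 p [557.27 -73.26  59.64] F [0.22 0.12 7.81] M [-0.022  0.02  -0.049] g 0.158
   yaw 280.0068314337685
265 False 25.49 p [557.14 -73.37  59.62] F [0.66 0.5  7.94] M [-0.334  0.027 -0.05 ] g 0.158
   yaw 265.0083164945406
250 False 26.05 p [557.1  -73.41  59.62] F [ 0.29 -0.31  8.87] M [-0.282  0.055 -0.08 ] g 0.157
   yaw 250.0081343366421
235 False 26.61 p [557.1  -73.39  59.6 ] F [-0.29 -0.71  8.44] M [-0.242  0.036 -0.049] g 0.157
   yaw 235.01094195201554
220 False 27.17 p [557.12 -73.4   59.62] F [-0.56 -0.75  9.04] M [-0.17   0.045 -0.093] g 0.154
   yaw 220.00490051046842
208 False 27.68 p [557.09 -73.39  59.63] F [ 0.11 -1.03  9.21] M [-0.189 -0.016 -0.053] g 0.153
   yaw 208.00865559551445
199 False 28.13 p [556.09 -73.47  59.62] F [-3.65  0.23 12.41] M [ 0.065  1.323 -0.025] g 0.158
   yaw 199.00381871816958
196 False 28.53 p [555.73 -73.48  59.59] F [-5.54  1.06 13.02] M [0.33  1.798 0.125] g 0.154
   yaw 196.01024955046202
```

The turn reached the stop with the cap still at z≈59.6. I'll press firmly and verify with pictures.

```bash
python3 - <<'E'
from m import *
C=np.array([556.8,-73.7])+[-.4,.4]
servo_line([*C,57.8],down(np.radians(197.5)),max_speed=25,guard=40); dwell(.5); s=rep('press')
snap('wrist','f_w'); snap('scene','f_s'); snap('top','f_t')
flange('f_w',s['position'],197.5)
im,w=cloud('f_w'); r=np.hypot(w[...,0]-556.8,w[...,1]+73.7)
m=(r<34)&(r>27.5)&(w[...,2]>28)&(w[...,2]<40);print('reel z',np.percentile(w[m][:,2],[5,50,95]),m.sum())
m=(r<29)&(w[...,2]>38)&(w[...,2]<48);print('flange z',np.percentile(w[m][:,2],[5,50,95]),m.sum())
a=cv2.imread('pics/f_w.png');b=cv2.resize(cv2.imread('pics/f_s.png')[150:270,150:270],(384,384),interpolation=cv2.INTER_CUBIC)
cv2.imwrite('pics/f.png',cv2.resize(np.hstack([a,b]),(798,342)))
E
```

```text
press 29.28 p [555.78 -73.54  59.57] F [-7.13  2.84 24.33] M [0.889 2.647 0.132] g 0.155
flange centre in (fwd,left) rel TCP [-0.60018878  0.9787851 ] res 1.2535275242506572 n 1018 zmed 0.3350429109128008 Xmax [25.48779898]
world [556.53730745 -72.67392408]
reel z [33.08341314 34.54559378 35.56001645] 1231
flange z [40.73791575 42.44116387 43.79049515] 1501
```

View pics/f.png

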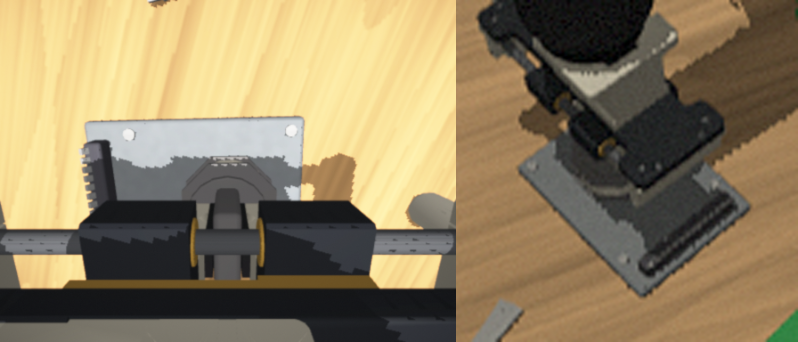

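The bar is now square to the stand's x axis, at (228,225) in the left panel. The flange top is at z≈42.4 (42 when fully home) and the reel top is at 34.5. I'll hand the job in.

```bash
python3 - <<'E'
from h import *
rep(); finish_job()
E
```

```text
29.43 p [555.77 -73.54  59.55] F [-6.37  1.35 23.84] M [0.893 2.682 0.024] g 0.157
the job is handed in; nothing more can be done
```

I put the grey eight-sided reel flat over the spindle and let go. Then I pushed the cap's lugs down through the notches, turned it about 91° clockwise and handed the job in at 29.4 s. The arm is still gripping the cap and pressing it home; no verdict was reported.

What the last checks showed:
- **Cap height:** the flange top measured about 42.4 mm, against 42 mm when fully home. The tool stopped at 59.55 mm (59.5 mm expected), with about 24 N pressing down and the grip set to 50 N.
- **Cap turn:** the gripper turned from 289° to 196°, then backed off to 197.5° for the final press. In the last picture the bar stands square to the stand's long side.
- **Reel:** its top was at about 34.5 mm (34 mm when seated). It was about 1 mm off the axis when I let go.
- **Other things on the table:** I took a top picture before handing in but did not check it to confirm nothing else had moved. No guarded move stopped on an unexpected contact.

**Disagreements:** near the stop the tool drifted about 1.3 mm sideways with a side force of 6–7 N. The final flange fit was rough (1.25 mm scatter) and put the cap centre about 1.1 mm from the axis, within the 6 mm limit.

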